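# Sweep loose nuts into the parts catcher

## Robot

A 6-joint arm with a two-finger parallel gripper is mounted at the origin on the work surface. World frame = base frame: x ahead of the robot, y to its left, z up, the work surface at z = 0. Lengths are in m, angles in degrees, forces in N, time in s.
With the tool pointing down it reaches from about 0.25 to 0.725 m from the base axis. Payload 9.7 kg.
Tool frame: the origin (TCP) lies between the finger pads; the fingertips stand bot.tcp_to_tips ahead of it and the grasp point (between the pads) lies 2 mm behind it (bot.tcp_to_tips is the distance from the TCP to the fingertips, in m); z points along the fingers, y is the line along which they close (so a half turn about z gives the same grasp; the last joint's range is limited). The gripper opens to 85 mm and grips with 20 to 120 N. Pads are 22 mm wide; open, the fingers measure 114 mm over their backs; the gripper's body (76 mm by 85 mm) begins 54 mm behind the grasp point. The pads swing forward as they close: fully open they stand 13 mm farther back than shut.
Start: joints at [-74.198, 4.979, 10.078, 95.1, 0, 90], TCP at [0.15, -0.529, 0.248] pointing down, gripper open.
Joint ranges: [-179.16, 179.16], [-48.56, 103.87], [-65.8, 70.77], [-126.05, 130.52], [-82.76, 87.17], [-180, 180]. Speed limits (degrees/s): [127.2, 127.2, 147.25, 180, 180, 180].

## Interface

Orientations are given as [roll, pitch, yaw] about the fixed x, y, z axes, in that order (R = Rz(yaw) Ry(pitch) Rx(roll)).
In Python, from workcell import sensors, camera, camera_params, bot gives the robot as it stands.
- The arm moves only by the tool apply_moves, never from a script. Its argument "motion" is a list of rows, each an object with "jaw": the opening, from -1 (shut) to 1 (fully open); "xyz": the shift along the tool's x, y, z in mm, a list of three; "twist": the turn about the tool's z in rad. A call has 1 to 5 rows; each row is the pose to reach, as a shift and turn from the pose commanded when the call began, along the tool's axes at that moment; what a row does not reach only later rows make up. A row lasts 1/8 s, in which the tool goes at most 62.5 mm and 10.7 degrees, less where a joint would pass 70% of its speed; a pose out of reach is approached as far as the arm can. A call with a gripper value outside its range is refused whole. The fingers move at their own pace and stop on an object; "grip_force" is the grip in N (left out, the last holds). Time passes only in rows, so rows that repeat a pose let the fingers close. It gives the time, the measured TCP pose, the force, the opening and the grip force at its end, in the units of the state.
- sensors.get_obs(): the state, without advancing time (a new reading comes with each control period).
- camera(name): name is "side" or "top"; returns (picture, depth): 420x560x3 uint8, red, green, blue; 420x560 float32, m along the optical axis (not along the pixel's ray), 0 where there is no reading.
- camera_params(name): a dict with "mtx" (3x3 intrinsics, pixels), "k1" (the pictures are not rectified: a ray, as slopes to the right and down, at radius r is drawn at 1 + k1 r^2 times it, then the intrinsics apply), "rvec" (rotation vector, rad) and "tvec" (3), from world to camera coordinates, as OpenCV has them. Camera axes: x right, y down, z forward; pixel columns grow to the right and rows downward; lengths in m; the calibration is good to about 2 mm. A picture is of the moment at which its call begins. camera_params takes no time and is no camera call.
- bot.job_done(): hands the job in; it is judged then, once.
The state is a dict: "time": time; "q": joint angles; "qd": joint speeds; "joint_efforts": joint torques, N m; "ee_pos": TCP position; "tcp_rot": TCP orientation; "wrist_force": force on the tool from outside, world axes, zero at the start; "torque": the same for the moment, N m; "opening": finger opening in m; "grasp_force": force on a finger pad.
Only numpy, scipy, OpenCV 4.12 (cv2) and the standard library are available. Lean on these libraries where they do the work, as an engineer would, in place of code of your own. Each camera call takes 0.05 s, during which the arm holds its last target. There are 200 camera calls.

## Task

Clear the repair bench: with the closed fingers, sweep the three loose steel nuts along the bench top, through the open side of the yellow parts catcher, until all three lie wholly inside it. Slide them gently, without lifting or flicking them, and leave everything else on the bench where it stands.

Things in the scene. Friction and masses are not known exactly. Their poses are not given: they have to be found in the camera images.
- nut1: steel hex nut lying flat on the bench, 36 mm across flats (41.6 mm across corners), 19 mm high, 77 to 154 g, with a through hole 24 mm across; origin at the centre of its underside, z up through the hole. Identical to the other two nuts and slides freely when pushed.
- nut2: steel hex nut lying flat on the bench, 36 mm across flats (41.6 mm across corners), 19 mm high, 77 to 154 g, with a through hole 24 mm across; origin at the centre of its underside, z up through the hole. Identical to the other two nuts and slides freely when pushed.
- nut3: steel hex nut lying flat on the bench, 36 mm across flats (41.6 mm across corners), 19 mm high, 77 to 154 g, with a through hole 24 mm across; origin at the centre of its underside, z up through the hole. Identical to the other two nuts and slides freely when pushed.
- bay: parts catcher fixed to the bench: yellow fence, 5 mm thick, 25 mm high, on three sides of a thin black floor level with the bench (no step). 130 mm deep (x), 200 mm wide (y). Origin: centre of the footprint, bench level. Its open mouth is the -x side, at x = -65 mm in its frame, facing roughly towards the robot; inner wall faces at x = +60 and y = +-95 mm.
- jar: bystander: small jar with a red cap, 44 mm diameter, 55 mm high, standing among the nuts; origin at the centre of its underside
- bushing: bystander: brass bushing standing on end on the +y side of the catcher, 30 mm diameter, 30 mm high; origin at the centre of its underside
- foot: bystander: black rubber appliance foot standing on the -y side of the catcher, 36 mm diameter, 30 mm high; origin at the centre of its underside
- screwdriver: bystander: red-handled screwdriver about 200 mm long, lying on the robot's left (+y); its origin is near its middle, at bench level, x along it
- mug: bystander: blue mug, 80 mm diameter, 90 mm high, on the robot's left; origin at the centre of its underside
- oil: bystander: yellow oil bottle, 52 mm diameter, 130 mm high, on the robot's left beyond the screwdriver; origin at the centre of its underside
- pot: bystander: aluminium cooking pot, 180 mm diameter, 80 mm high, on the robot's right (-y); origin at the centre of its underside

How it is judged:
By the outcome, as a careful person would: the job done as asked, in the order asked, and still so for the second after the job is handed in, with the robot touching nothing.
It also fails if it takes over 67 s, if anything falls off the work surface, if the arm or the gripper's body presses on something with over 40 N, if the wrist force passes 120 N, or if a joint passes its speed limit or range.

## Working session

There is one attempt and no reset: what is moved stays moved. The work goes in short steps, Python scripts to look and compute and a tool call to move; the robot and the scene stay as the last step left them, time stands still between calls to the robot, and variables do not carry over. Pictures are saved under pics/ and viewed, at most 10 in all, crops included, and the job is handed in when it is done.

Besides the shell and the picture viewer there is one more tool, called after "Request:" in YAML: its name, and indented under it one key for each argument. apply_moves: Moves the arm, as the interface text tells. Its arguments: {"type":"object","properties":{"motion":{"type":"array","items":{"type":"object","properties":{"jaw":{"type":"number"},"xyz":{"type":"array","items":{"type":"number"}},"twist":{"type":"number"}}}},"grip_force":{"type":"number"}},"required":["motion"]}

```bash
ls; mkdir -p pics; cat > h.py <<'E'
import numpy as np, cv2
from workcell import sensors, camera, camera_params, bot
def ray(name,uv):
    p=camera_params(name);K=np.array(p["mtx"],float);k1=p["k1"]
    R=cv2.Rodrigues(np.array(p["rvec"],float))[0];t=np.array(p["tvec"],float).ravel()
    x=cv2.undistortPoints(np.array(uv,float).reshape(-1,1,2),K,np.array([k1,0,0,0.])).reshape(-1,2)
    d=np.c_[x,np.ones(len(x))]@R
    return -R.T@t,d
def onplane(name,uv,z):
    c,d=ray(name,uv);s=(z-c[2])/d[:,2];return c+d*s[:,None]
def proj(name,P):
    p=camera_params(name)
    return cv2.projectPoints(np.array(P,float).reshape(-1,1,3),np.array(p["rvec"],float),np.array(p["tvec"],float),np.array(p["mtx"],float),np.array([p["k1"],0,0,0.]))[0].reshape(-1,2)
E
python3 - <<'E'
from h import *
for n in ("top","side"):
    a,d=camera(n);cv2.imwrite(f"pics/{n}0.png",a[:,:,::-1]);np.save(n+"d",d)
    print(n,ray(n,[[280,210]]),d[210,280])
s=sensors.get_obs();print(s,bot.tcp_to_tips)
E
```

```text
pics
top (array([0.51282561, 0.03475354, 1.56387138]), array([[ 0.06127784,  0.01038543, -0.99813835]])) 1.5651745
side (array([ 0.56700988, -0.72679076,  0.80430364]), array([[ 0.06820601,  0.70730011, -0.70407584]])) 1.142908
{'time': 0.1, 'q': array([-7.41967658e+01,  5.00974423e+00,  1.00400241e+01,  9.50975145e+01,
        8.70999698e-04,  9.00009904e+01]), 'qd': array([-0.03401251, -0.03315694,  0.10292982,  0.05036412,  0.12032243,
       -0.01308728]), 'joint_efforts': array([-1.37121846e-03, -5.21564233e+01,  4.65652764e+01,  1.60610379e-02,
       -7.01715226e-05,  4.25954866e-06]), 'ee_pos': array([ 0.14974381, -0.52905445,  0.24764593]), 'tcp_rot': array([-1.79932765e+02, -8.69836889e-04,  1.58022428e+01]), 'wrist_force': array([-0.36287106, -0.1168945 , -0.25990833]), 'torque': array([-0.01792462, -0.04475386,  0.05513897]), 'grasp_force': 0.0, 'opening': 0.08526397964880023} 0.017
```

View pics/top0.png

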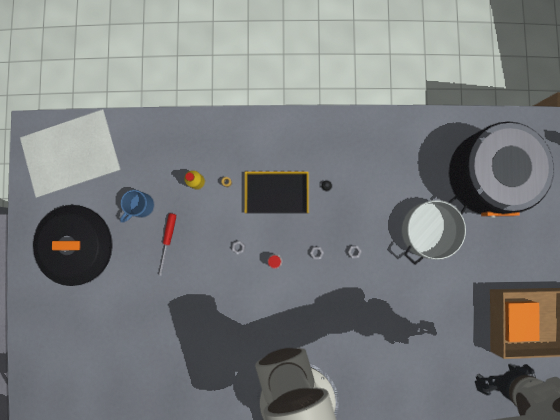

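View pics/side0.png

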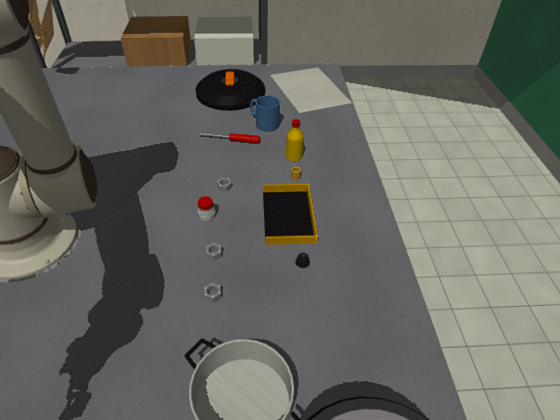

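The top view shows nuts at about (237,247), (316,252) and (354,251), the jar's red cap at (275,261) and the catcher spanning (243–309, 170–213). The foot is at (327,185) and the bushing at (226,182). In the side view the nuts are at (224,184), (214,251) and (213,292). Next I measure them.

```bash
cat >> h.py <<'E'
def nutmask(a,lo=25):
    h=cv2.cvtColor(a,cv2.COLOR_RGB2GRAY).astype(int)
    return (abs(h-cv2.medianBlur(h.astype(np.uint8),51).astype(int))>lo).astype(np.uint8)
def blob(a,uv,r=11,lo=18):
    u,v=map(int,uv);c=a[v-r:v+r+1,u-r:u+r+1]
    g=cv2.cvtColor(c,cv2.COLOR_RGB2GRAY).astype(int)
    m=((g-np.median(np.r_[g[0],g[-1]]))>lo).astype(np.uint8)
    n,l,st,ce=cv2.connectedComponentsWithStats(m,connectivity=8)
    i=1+np.argmax(st[1:,4]);pts=cv2.findNonZero((l==i).astype(np.uint8))
    h=cv2.convexHull(pts);M=cv2.moments(h)
    return np.array([M['m10']/M['m00']+u-r,M['m01']/M['m00']+v-r]),st[i,4]
def tri(uvt,uvs):
    c1,d1=ray("top",[uvt]);c2,d2=ray("side",[uvs]);d1=d1[0];d2=d2[0]
    s=np.linalg.lstsq(np.c_[d1,-d2],c2-c1,rcond=None)[0]
    p,q=c1+s[0]*d1,c2+s[1]*d2
    return (p+q)/2,np.linalg.norm(p-q)
E
python3 - <<'E'
from h import *
t=cv2.imread("pics/top0.png")[:,:,::-1].copy();s=cv2.imread("pics/side0.png")[:,:,::-1].copy()
T=[(237,247),(316,252),(354,251)];S=[(224,184),(214,251),(213,292)]
for a,b in zip(T,S):
    x,n=blob(t,a);y,m=blob(s,b,13);print("nut",x,n,y,m,tri(x,y),onplane("top",[x],.019)[0],onplane("side",[y],.0095)[0])
def col(a,lo,hi,box):
    u0,v0,u1,v1=box;h=cv2.cvtColor(a,cv2.COLOR_RGB2HSV)[v0:v1,u0:u1]
    m=cv2.inRange(h,lo,hi);return cv2.findNonZero(m).reshape(-1,2)+[u0,v0]
red=lambda a,b:col(a,(0,150,80),(8,255,255),b)
ct=red(t,(262,248,288,275)).mean(0);cs=red(s,(190,190,222,216)).mean(0);print("jar",ct,cs,tri(ct,cs),onplane("top",[ct],.055))
y=col(t,(15,120,90),(35,255,255),(238,163,315,220))
print("fence pix",y.min(0),y.max(0));r=cv2.boxPoints(cv2.minAreaRect(y.astype(np.float32)));print(r,onplane("top",r,.025))
y2=col(s,(15,120,90),(35,255,255),(255,180,325,250));r=cv2.approxPolyDP(cv2.convexHull(y2),3,True).reshape(-1,2);print(r,onplane("side",r,.025))
d=np.load("topd.npy");print("bench d",[d[v,u] for u,v in((276,230),(276,195),(340,270))])
# bystanders
for n,p in(("bush",(226,182)),("foot",(327,185))):print(n,onplane("top",[p],.03))
c=cv2.resize(t[155:280,215:375],None,fx=5,fy=4.8,interpolation=cv2.INTER_CUBIC)[:,:,::-1];cv2.imwrite("pics/c.png",c)
E
```

```text
nut [238.90049751 244.64179104] 20 [219.66666667 184.16666667] 8 (array([0.4899699 , 0.1799346 , 0.01248483]), np.float64(0.019981754779810637)) [0.49996852 0.18028346 0.019     ] [0.4796984  0.18237806 0.0095    ]
nut [317.         252.96527778] 47 [212.93717949 248.83333333] 59 (array([ 0.47226496, -0.0639381 ,  0.01857007]), np.float64(1.2606257924110942e-05)) [ 0.47226998 -0.0639113   0.019     ] [ 0.47117765 -0.05628602  0.0095    ]
nut [354.65979381 251.67525773] 51 [211.73353597 289.93920973] 68 (array([ 0.47497831, -0.18215979,  0.01790367]), np.float64(0.000551962935017146)) [ 0.47527928 -0.18197383  0.019     ] [ 0.47371655 -0.17636301  0.0095    ]
jar [273.96460177 261.15929204] [204.79041916 202.58083832] (array([0.44822561, 0.07009383, 0.04579702]), np.float64(0.0012129048301843372)) [[0.44921678 0.06994619 0.055     ]]
fence pix [244 171] [308 212]
[[244. 171.]
 [308. 171.]
 [308. 212.]
 [244. 212.]] [[ 0.73099553  0.16311996  0.025     ]
 [ 0.72937235 -0.03800448  0.025     ]
 [ 0.60039295 -0.03668829  0.025     ]
 [ 0.60187954  0.16342358  0.025     ]]
[[316 243]
 [265 243]
 [264 184]
 [309 184]] [[ 0.72234646 -0.0611084   0.025     ]
 [ 0.59837966 -0.05602682  0.025     ]
 [ 0.60484806  0.16065087  0.025     ]
 [ 0.73058487  0.15592265  0.025     ]]
bench d [np.float32(1.5689514), np.float32(1.5663205), np.float32(1.5529019)]
bush [[0.6961259  0.21924726 0.03      ]]
foot [[ 0.68420456 -0.09672268  0.03      ]]
```

View pics/c.png

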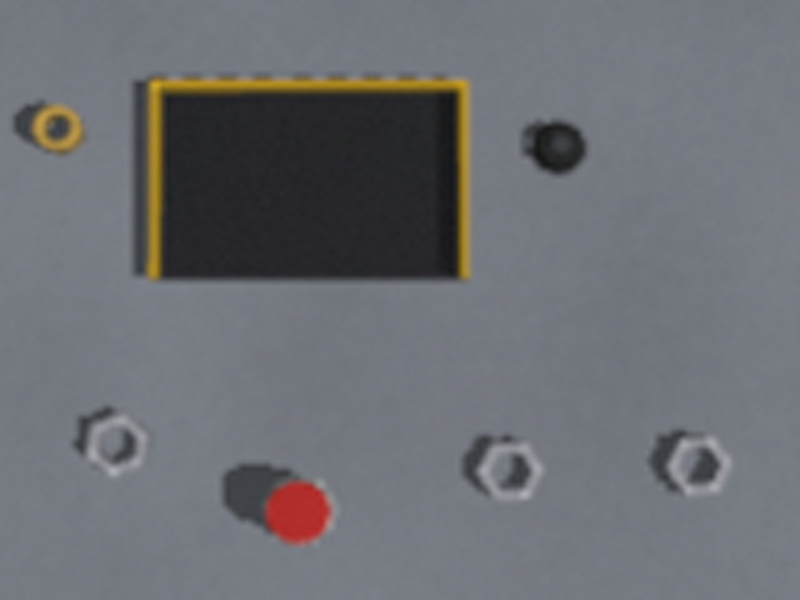

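The enlarged crop puts nut1 at about (237.2,246.9) in the original picture, giving world (0.492, 0.186). Nut2 is at (0.472, -0.064), nut3 at (0.475, -0.182) and the jar at (0.449, 0.070). The catcher mouth is at x≈0.60, with inner y from -0.032 to 0.158. I start with nut2, pushing at yaw 30°.

Request:
apply_moves:
  motion:
    - {"jaw": -1,"xyz": [40,-35,0]}
    - {"jaw": -1,"xyz": [85,-76,0]}
    - {"jaw": -1,"xyz": [130,-117,0]}
    - {"jaw": -1,"xyz": [175,-158,0]}
    - {"jaw": -1,"xyz": [220,-199,0]}

```text
validation failed for argument at $.mo...
```

Request:
apply_moves:
  motion:
    - {"jaw": -1,"xyz": [45,-41,0],"twist": -0.12}
    - {"jaw": -1,"xyz": [90,-82,20],"twist": -0.248}
    - {"jaw": -1,"xyz": [135,-123,50],"twist": -0.248}
    - {"jaw": -1,"xyz": [163,-147,90],"twist": -0.248}
    - {"jaw": -1,"xyz": [163,-147,130],"twist": -0.248}

```text
time: 0.72
ee_pos: [0.2677, -0.3412, 0.117]
tcp_rot: [180.0, -0.0, 30.2]
wrist_force: [0.5, -1.1, 0.3]
opening: -0.0001
grasp_force: 0.0
```

```bash
python3 - <<'E'
from h import *
s=sensors.get_obs();print(s["time"],s["ee_pos"],s["tcp_rot"],s["opening"],bot.tcp_to_tips)
a,d=camera("side");p=proj("side",[s["ee_pos"],s["ee_pos"]-[0,0,.017],s["ee_pos"]-[0,0,.03]]);print(p)
u,v=p[0].astype(int);c=a[v-70:v+50,u-80:u+80];print(u-80,v-70);cv2.imwrite("pics/s1.png",cv2.resize(c,None,fx=5,fy=5)[:,:,::-1])
E
```

```text
0.725 [ 0.26767358 -0.34123511  0.11702398] [ 1.79988121e+02 -2.02267422e-02  3.02133596e+01] -0.00010444402640751149 0.017
[[ 85.90028266 336.60710073]
 [ 88.71378753 341.2862035 ]
 [ 90.80658138 344.76455489]]
5 266
```

View pics/s1.png

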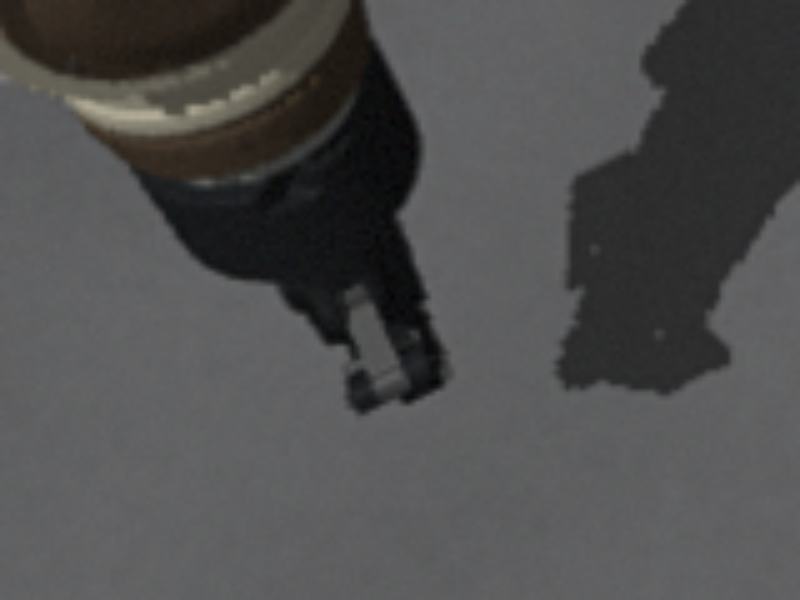

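The fingers are shut, and their tips at about (85,343) in the full picture match the 17 mm tip offset. The first call was refused, so I continue from where the arm is.

Request:
apply_moves:
  motion:
    - {"jaw": -1,"xyz": [52,-28,0],"twist": 0}
    - {"jaw": -1,"xyz": [104,-55,0],"twist": 0}
    - {"jaw": -1,"xyz": [157,-83,0],"twist": 0}
    - {"jaw": -1,"xyz": [209,-110,0],"twist": 0}
    - {"jaw": -1,"xyz": [261,-138,0],"twist": 0}

```text
time: 1.4
ee_pos: [0.4245, -0.0919, 0.1192]
tcp_rot: [180.0, -0.0, 30.0]
wrist_force: [-0.2, -0.9, 0.1]
opening: -0.0003
grasp_force: 0.0
```

Request:
apply_moves:
  motion:
    - {"jaw": -1,"xyz": [0,0,35],"twist": 0}
    - {"jaw": -1,"xyz": [0,0,65],"twist": 0}
    - {"jaw": -1,"xyz": [0,0,80],"twist": 0}
    - {"jaw": -1,"xyz": [0,0,90],"twist": 0}
    - {"jaw": -1,"xyz": [0,0,90],"twist": 0}

```text
time: 2.02
ee_pos: [0.4236, -0.0936, 0.0285]
tcp_rot: [-180.0, 0.0, 30.0]
wrist_force: [-0.2, -0.1, -0.0]
opening: -0.0004
grasp_force: 0.0
```

Request:
apply_moves:
  motion:
    - {"jaw": -1,"xyz": [12,-1.5,2],"twist": 0}
    - {"jaw": -1,"xyz": [20,-1.5,2],"twist": 0}
    - {"jaw": -1,"xyz": [26,-1.5,2],"twist": 0}
    - {"jaw": -1,"xyz": [32,-1.5,2],"twist": 0}
    - {"jaw": -1,"xyz": [40,-1.5,2],"twist": 0}

```text
time: 2.65
ee_pos: [0.4577, -0.0719, 0.0263]
tcp_rot: [180.0, 0.0, 30.0]
wrist_force: [-1.0, -1.1, 1.6]
opening: 0.0004
grasp_force: 0.8
```

Request:
apply_moves:
  motion:
    - {"jaw": -1,"xyz": [9,0,0],"twist": 0}
    - {"jaw": -1,"xyz": [18,0,0],"twist": 0}
    - {"jaw": -1,"xyz": [27,0,0],"twist": 0}
    - {"jaw": -1,"xyz": [36,0,0],"twist": 0}
    - {"jaw": -1,"xyz": [44,0,0],"twist": 0}

```text
time: 3.28
ee_pos: [0.4961, -0.0497, 0.0262]
tcp_rot: [-180.0, 0.0, 30.0]
wrist_force: [-1.6, -0.9, 1.6]
opening: 0.0001
grasp_force: 0.8
```

```bash
python3 - <<'E'
from h import *
s=sensors.get_obs();print(s["time"],s["ee_pos"],s["wrist_force"])
a,d=camera("side");b,_=camera("top")
c=np.hstack([a[120:320,150:350],b[140:290,215:365][:,:,:].repeat(1,0) if 0 else cv2.resize(b[150:290,235:375],(200,200))])
cv2.imwrite("pics/s2.png",cv2.resize(c,None,fx=2,fy=2,interpolation=cv2.INTER_CUBIC)[:,:,::-1])
E
```

```text
3.275 [ 0.49607451 -0.04969058  0.02624415] [-1.57255894 -0.94990177  1.58273317]
```

View pics/s2.png

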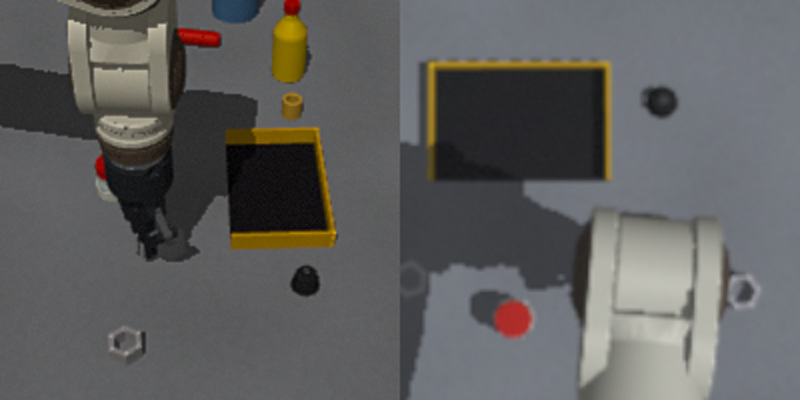

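The side view shows nut2 just ahead of the fingers, at about (237,242) in the full picture. The top view is hidden by the arm. The push is working.

Request:
apply_moves:
  motion:
    - {"jaw": -1,"xyz": [9,0,0],"twist": 0}
    - {"jaw": -1,"xyz": [18,0,0],"twist": 0}
    - {"jaw": -1,"xyz": [27,0,0],"twist": 0}
    - {"jaw": -1,"xyz": [36,0,0],"twist": 0}
    - {"jaw": -1,"xyz": [44,0,0],"twist": 0}

```text
time: 4.0
ee_pos: [0.5342, -0.0277, 0.0262]
tcp_rot: [-180.0, 0.0, 30.0]
wrist_force: [-0.2, 0.1, -0.1]
opening: -0.0
grasp_force: 0.3
```

```bash
python3 - <<'E'
from h import *
print(onplane("side",[[237.5,242]],.012))
s=sensors.get_obs();print(s["time"],s["ee_pos"],s["wrist_force"])
a,d=camera("side")
c=a[190:270,215:315];g=np.clip(c.astype(float)*2,0,255)
cv2.imwrite("pics/s3.png",cv2.resize(g.astype(np.uint8),None,fx=6,fy=6,interpolation=cv2.INTER_CUBIC)[:,:,::-1])
E
```

```text
[[ 0.53111605 -0.03882923  0.012     ]]
4.0 [ 0.53419629 -0.02766814  0.02623243] [-0.21814466  0.14004984 -0.11366966]
```

View pics/s3.png

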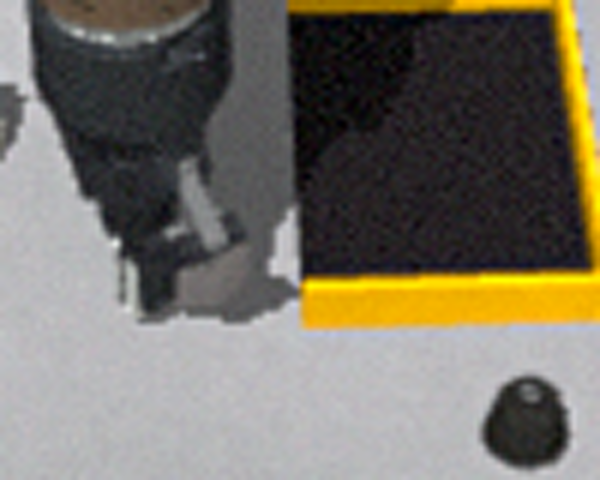

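Nut2 sits in front of the fingers, around (251,236) in the full picture, perhaps drifting slightly towards -y. I'll measure that.

```bash
cat >> h.py <<'E'
def toolrel(P,s=None):
    s=s or sensors.get_obs();y=np.radians(s["tcp_rot"][2]);d=np.asarray(P)[:2]-s["ee_pos"][:2]
    return np.round(1000*np.array([np.cos(y)*d[0]+np.sin(y)*d[1],np.sin(y)*d[0]-np.cos(y)*d[1]]),1)
E
python3 - <<'E'
from h import *
a,d=camera("side");e=sensors.get_obs()["ee_pos"]
P=[]
# depth cloud: points 4..24 mm high near the tool
v,u=np.mgrid[215:256,230:275];u=u.ravel();v=v.ravel()
c,r=ray("side",np.c_[u,v]);X=c+r*d[v,u][:,None]
k=(X[:,2]>.004)&(X[:,2]<.022)&(d[v,u]>0)
for p,q,w in zip(X[k],u[k],v[k]): 
    t=toolrel(p)
    if t[0]>9: P.append([*t,p[2]*1000,q,w])
P=np.array(P);print(len(P),P.min(0),P.max(0))
T=P[P[:,2]>15];print("top",len(T),T.min(0)[:2],T.max(0)[:2],T.mean(0))
b=X[(X[:,2]<.004)];print("bench z",np.median(b[:,2]))
E
```

```text
126 [ 14.9        -27.8          4.06105958 245.         217.        ] [110.7        63.7        21.8045911 274.        254.       ]
top 56 [16.2  2.2] [68.8 55.3] [ 40.06607143  21.65178571  18.3569542  257.10714286 235.91071429]
bench z -1.2630168298444211e-05
```

```bash
cat >> h.py <<'E'
def cloud(name="side",zlo=.013,zhi=.024):
    a,d=camera(name);v,u=np.nonzero(d>0);c,r=ray(name,np.c_[u,v]);X=c+r*d[v,u][:,None]
    col=a[v,u].astype(int);yel=(col[:,0]-col[:,2])>60
    k=(X[:,2]>zlo)&(X[:,2]<zhi)&~yel&(X[:,0]>.4)&(X[:,0]<.75)&(abs(X[:,1])<.3)
    return X[k],np.c_[u,v][k]
E
python3 - <<'E'
from h import *
X,uv=cloud();t=np.array([toolrel(p) for p in X]);k=(abs(t[:,0]-32)<45)&(abs(t[:,1])<45)
for p,q,x in zip(t[k],uv[k],X[k]):print(p,q,np.round(x*1000))
E
```

```text
[46.3  2.4] [255 230] [575.  -7.  19.]
[40.   3.1] [253 231] [570. -10.  19.]
[43.  3.] [254 231] [573.  -9.  18.]
[45.3  4. ] [255 231] [575.  -9.  17.]
[47.3  5.7] [256 231] [578.  -9.  18.]
[36.5  4.1] [252 232] [568. -13.  19.]
[38.5  5.6] [253 232] [570. -13.  19.]
[42.7  3.3] [254 232] [573.  -9.  14.]
[42.   9.5] [255 232] [575. -15.  20.]
[47.1  5.8] [256 232] [578.  -9.  14.]
[34.9  6.6] [252 233] [568. -16.  18.]
[37.3  7.6] [253 233] [570. -16.  18.]
[37.6 11.9] [254 233] [573. -19.  22.]
[42.5  8.5] [255 233] [575. -14.  16.]
[23.1  1.9] [247 234] [555. -18.  17.]
[24.8  4.1] [248 234] [557. -19.  18.]
[26.2  6.7] [249 234] [560. -20.  20.]
[28.2  8.1] [250 234] [562. -21.  20.]
[31.2  8. ] [251 234] [565. -19.  18.]
[35.1  6.2] [252 234] [567. -16.  14.]
[34.2 12.6] [253 234] [570. -22.  21.]
[16.1  4.2] [245 235] [550. -23.  20.]
[19.7  2.8] [246 235] [552. -20.  16.]
[21.3  5.1] [247 235] [555. -22.  17.]
[23.1  6.8] [248 235] [557. -22.  18.]
[24.4  9.6] [249 235] [560. -24.  20.]
[26.7 10.6] [250 235] [562. -24.  19.]
[28.6 12.4] [251 235] [565. -24.  20.]
[31.4 12.4
[... 705 characters left out ...]
  8.2] [238 239] [533. -38.  22.]
[ 0.3 11.6] [241 239] [540. -38.  21.]
[ 2.1 13.4] [242 239] [543. -38.  22.]
[ 4.4 14.3] [243 239] [545. -38.  22.]
[ 6.4 15.8] [244 239] [547. -38.  22.]
[-10.7   6. ] [236 240] [528. -38.  19.]
[-9.6  9.2] [237 240] [530. -40.  21.]
[-7.5 10.4] [238 240] [533. -41.  21.]
[-6.  12.8] [239 240] [535. -42.  23.]
[-3.9 14.2] [240 240] [538. -42.  23.]
[-1.2 14.2] [241 240] [540. -41.  21.]
[ 0.6 16. ] [242 240] [543. -41.  22.]
[ 5.5 12.1] [243 240] [545. -35.  15.]
[-11.6   7.4] [236 241] [528. -40.  17.]
[-8.3  6.3] [237 241] [530. -37.  14.]
[-6.5  8.2] [238 241] [532. -38.  15.]
[-5.  10.6] [239 241] [535. -39.  16.]
[-3.9 13.9] [240 241] [538. -42.  19.]
```

Nut2 is centred within a few mm and well placed to clear the fence. I continue.

Request:
apply_moves:
  motion:
    - {"jaw": -1,"xyz": [10,0,0],"twist": 0}
    - {"jaw": -1,"xyz": [20,0,0],"twist": 0}
    - {"jaw": -1,"xyz": [30,0,0],"twist": 0}
    - {"jaw": -1,"xyz": [40,0,0],"twist": 0}
    - {"jaw": -1,"xyz": [50,0,0],"twist": 0}

```text
time: 4.78
ee_pos: [0.5776, -0.0026, 0.0263]
tcp_rot: [-180.0, 0.0, 30.0]
wrist_force: [-1.5, -1.7, 0.2]
opening: 0.0001
grasp_force: 0.5
```

Request:
apply_moves:
  motion:
    - {"jaw": -1,"xyz": [12,0,0],"twist": 0}
    - {"jaw": -1,"xyz": [24,0,0],"twist": 0}
    - {"jaw": -1,"xyz": [36,0,0],"twist": 0}
    - {"jaw": -1,"xyz": [46,0,0],"twist": 0}
    - {"jaw": -1,"xyz": [52,0,0],"twist": 0}

```text
time: 5.4
ee_pos: [0.6225, 0.0233, 0.0262]
tcp_rot: [180.0, 0.0, 30.0]
wrist_force: [-0.4, -1.5, 0.5]
opening: -0.0
grasp_force: 0.4
```

```bash
cat >> h.py <<'E'
def nutat(x0,x1,y0,y1,zlo=.016,zhi=.022):
    X,_=cloud("side",zlo,zhi);k=(X[:,0]>x0)&(X[:,0]<x1)&(X[:,1]>y0)&(X[:,1]<y1);X=X[k]
    if len(X)<5: print("few",len(X));return
    (c,w,a)=cv2.minAreaRect((X[:,:2]*1000).astype(np.float32));print("n",len(X),"lo",X.min(0).round(3),"hi",X.max(0).round(3),"rect",np.round(c,1),np.round(w,1));return np.array(c)/1000
E
python3 - <<'E'
from h import *
s=sensors.get_obs();print(s["time"],s["ee_pos"],s["wrist_force"])
nutat(.62,.72,-.03,.1)
E
```

```text
5.4 [0.62253058 0.0233328  0.02622667] [-0.37711829 -1.52004416  0.49147594]
n 7 lo [0.622 0.01  0.017] hi [0.635 0.015 0.021] rect [628.6  11.9] [13.4  3.1]
```

Request:
apply_moves:
  motion:
    - {"jaw": -1,"xyz": [8,0,0],"twist": 0}
    - {"jaw": -1,"xyz": [16,0,0],"twist": 0}
    - {"jaw": -1,"xyz": [23,0,0],"twist": 0}
    - {"jaw": -1,"xyz": [28,0,0],"twist": 0}
    - {"jaw": -1,"xyz": [30,0,0],"twist": 0}

```text
time: 6.08
ee_pos: [0.6482, 0.0382, 0.0262]
tcp_rot: [-180.0, 0.0, 30.0]
wrist_force: [0.3, -1.5, -0.8]
opening: -0.0004
grasp_force: 0.3
```

Request:
apply_moves:
  motion:
    - {"jaw": -1,"xyz": [-10,0,0],"twist": 0}
    - {"jaw": -1,"xyz": [-40,0,-20],"twist": 0}
    - {"jaw": -1,"xyz": [-80,0,-60],"twist": 0}
    - {"jaw": -1,"xyz": [-120,20,-80],"twist": 0}
    - {"jaw": -1,"xyz": [-150,60,-80],"twist": 0}

```text
time: 6.7
ee_pos: [0.5472, -0.0896, 0.1088]
tcp_rot: [179.9, -0.2, 30.1]
wrist_force: [0.9, -0.5, -0.3]
opening: -0.0001
grasp_force: 0.0
```

```bash
python3 - <<'E'
from h import *
s=sensors.get_obs();print(s["time"],s["ee_pos"],s["wrist_force"])
nutat(.58,.75,-.03,.155);nutat(.43,.52,-.25,-.14)
a,_=camera("top");cv2.imwrite("pics/t4.png",cv2.resize(a[150:290,200:390],None,fx=4,fy=4,interpolation=cv2.INTER_CUBIC)[:,:,::-1])
E
```

```text
6.7 [ 0.54719359 -0.08964678  0.108845  ] [ 0.91634323 -0.50343231 -0.31914429]
n 77 lo [0.608 0.039 0.016] hi [0.644 0.079 0.022] rect [625.9  58.8] [40.  34.5]
n 128 lo [ 0.457 -0.205  0.016] hi [ 0.493 -0.164  0.022] rect [ 475.6 -184.4] [35.4 40.9]
```

View pics/t4.png

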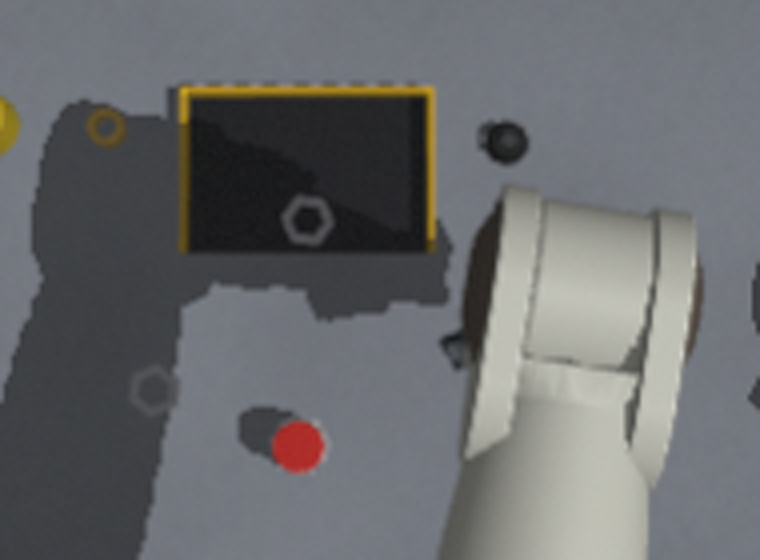

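Nut2 slipped off the finger's end. It lies inside but near the mouth, at (0.626, 0.059), pixel (277,205) in the full top picture. I push it straight in at yaw 0.

Request:
apply_moves:
  motion:
    - {"jaw": -1,"xyz": [28,-38,0],"twist": 0.16}
    - {"jaw": -1,"xyz": [58,-78,0],"twist": 0.33}
    - {"jaw": -1,"xyz": [90,-120,0],"twist": 0.5236}
    - {"jaw": -1,"xyz": [90,-120,40],"twist": 0.5236}
    - {"jaw": -1,"xyz": [90,-120,70],"twist": 0.5236}

```text
time: 7.48
ee_pos: [0.5664, 0.0323, 0.0347]
tcp_rot: [-178.8, 0.1, 2.7]
wrist_force: [-0.6, 1.3, -0.6]
opening: -0.0001
grasp_force: 0.0
```

Request:
apply_moves:
  motion:
    - {"jaw": -1,"xyz": [0,0,12],"twist": 0}
    - {"jaw": -1,"xyz": [10,0,12],"twist": 0}
    - {"jaw": -1,"xyz": [18,0,12],"twist": 0}
    - {"jaw": -1,"xyz": [25,0,12],"twist": 0}
    - {"jaw": -1,"xyz": [32,0,12],"twist": 0}

```text
time: 8.1
ee_pos: [0.6002, 0.0329, 0.0249]
tcp_rot: [-178.8, -0.0, 2.6]
wrist_force: [1.3, -0.9, -0.5]
opening: 0.0002
grasp_force: 0.0
```

Request:
apply_moves:
  motion:
    - {"jaw": -1,"xyz": [-20,0,0],"twist": 0}
    - {"jaw": -1,"xyz": [-35,0,0],"twist": 0.045}
    - {"jaw": -1,"xyz": [-35,-15,0],"twist": 0.045}
    - {"jaw": -1,"xyz": [-35,-28,0],"twist": 0.045}
    - {"jaw": -1,"xyz": [-35,-28,0],"twist": 0.045}

```text
time: 8.72
ee_pos: [0.5645, 0.0345, 0.025]
tcp_rot: [-177.7, 0.1, 2.4]
wrist_force: [-0.2, 0.6, -0.5]
opening: 0.0003
grasp_force: 0.0
```

```bash
python3 - <<'E'
from h import *
s=sensors.get_obs();print(s["time"],s["ee_pos"],s["tcp_rot"],s["q"])
c=nutat(.6,.75,-.03,.155);print(toolrel(c))
E
```

```text
8.725 [0.56452423 0.0344511  0.02501182] [-1.77681403e+02  7.99085910e-02  2.42462978e+00] [  2.39382202   8.85181929 -10.51727816  70.71205851   2.31855336
 179.96916703]
n 76 lo [0.608 0.039 0.016] hi [0.643 0.08  0.022] rect [625.9  59.3] [41.1 34.5]
[ 62.5 -22.5]
```

Joint 6 has reached its limit. The shut fingers are symmetric, so I turn the tool half a turn, which puts the joint in mid-range.

Request:
apply_moves:
  motion:
    - {"jaw": -1,"xyz": [0,0,0],"twist": -0.16}
    - {"jaw": -1,"xyz": [0,0,0],"twist": -0.32}
    - {"jaw": -1,"xyz": [0,0,0],"twist": -0.48}
    - {"jaw": -1,"xyz": [0,0,0],"twist": -0.64}
    - {"jaw": -1,"xyz": [0,0,0],"twist": -0.8}

```text
time: 9.4
ee_pos: [0.5642, 0.0338, 0.0248]
tcp_rot: [-178.3, -1.6, 48.5]
wrist_force: [-0.0, -0.5, -0.4]
opening: -0.0001
grasp_force: 0.0
```

Request:
apply_moves:
  motion:
    - {"jaw": -1,"xyz": [0,0,0],"twist": -0.16}
    - {"jaw": -1,"xyz": [0,0,0],"twist": -0.32}
    - {"jaw": -1,"xyz": [0,0,0],"twist": -0.48}
    - {"jaw": -1,"xyz": [0,0,0],"twist": -0.64}
    - {"jaw": -1,"xyz": [0,0,0],"twist": -0.8}

```text
time: 10.02
ee_pos: [0.5642, 0.0338, 0.0248]
tcp_rot: [-180.0, -2.3, 94.3]
wrist_force: [0.6, 0.7, 0.2]
opening: -0.0
grasp_force: 0.0
```

Request:
apply_moves:
  motion:
    - {"jaw": -1,"xyz": [0,0,0],"twist": -0.16}
    - {"jaw": -1,"xyz": [0,0,0],"twist": -0.32}
    - {"jaw": -1,"xyz": [0,0,0],"twist": -0.48}
    - {"jaw": -1,"xyz": [0,0,0],"twist": -0.64}
    - {"jaw": -1,"xyz": [0,0,0],"twist": -0.8}

```text
time: 10.65
ee_pos: [0.5642, 0.0338, 0.0248]
tcp_rot: [178.4, -1.6, 140.2]
wrist_force: [-0.1, 0.3, 0.2]
opening: -0.0002
grasp_force: 0.0
```

Request:
apply_moves:
  motion:
    - {"jaw": -1,"xyz": [0,0,0],"twist": -0.16}
    - {"jaw": -1,"xyz": [0,0,0],"twist": -0.32}
    - {"jaw": -1,"xyz": [0,0,0],"twist": -0.48}
    - {"jaw": -1,"xyz": [0,0,0],"twist": -0.64}
    - {"jaw": -1,"xyz": [0,0,0],"twist": -0.7}

```text
time: 11.28
ee_pos: [0.5642, 0.0338, 0.0248]
tcp_rot: [177.7, -0.2, -179.8]
wrist_force: [0.1, 0.1, 0.1]
opening: 0.0003
grasp_force: 0.0
```

Request:
apply_moves:
  motion:
    - {"jaw": -1,"xyz": [0,12,0],"twist": 0}
    - {"jaw": -1,"xyz": [0,25,1],"twist": 0}
    - {"jaw": -1,"xyz": [-15,25,1],"twist": 0}
    - {"jaw": -1,"xyz": [-25,25,1],"twist": 0}
    - {"jaw": -1,"xyz": [-33,25,1],"twist": 0}

```text
time: 11.9
ee_pos: [0.5973, 0.0591, 0.0246]
tcp_rot: [177.7, -0.2, 180.0]
wrist_force: [-0.5, -0.3, 1.6]
opening: 0.0004
grasp_force: 0.8
```

Request:
apply_moves:
  motion:
    - {"jaw": -1,"xyz": [-10,0,0],"twist": 0}
    - {"jaw": -1,"xyz": [-20,0,0],"twist": 0}
    - {"jaw": -1,"xyz": [-30,0,0],"twist": 0}
    - {"jaw": -1,"xyz": [-40,0,0],"twist": 0}
    - {"jaw": -1,"xyz": [-48,0,0],"twist": 0}

```text
time: 12.52
ee_pos: [0.6457, 0.0586, 0.0246]
tcp_rot: [177.7, -0.2, 180.0]
wrist_force: [-1.5, -0.8, 1.7]
opening: -0.0002
grasp_force: 0.8
```

```bash
python3 - <<'E'
from h import *
s=sensors.get_obs();print(s["time"],s["ee_pos"],s["tcp_rot"],s["q"])
c=nutat(.65,.725,-.03,.155)
E
```

```text
12.525 [0.64567019 0.0585719  0.02458711] [177.69536043  -0.20279559 179.96117116] [ 4.22733227 19.77282474  2.60280978 72.86068437  2.31333644  4.26962041]
n 72 lo [0.652 0.041 0.016] hi [0.693 0.155 0.022] rect [685.1  94. ] [116.5  36. ]
```

Nut2 is now well inside. Next I go to nut3 at (0.476, -0.184), starting behind it at (0.450, -0.238) for a push along 65°.

Request:
apply_moves:
  motion:
    - {"jaw": -1,"xyz": [10,0,0],"twist": 0}
    - {"jaw": -1,"xyz": [50,0,-10],"twist": 0}
    - {"jaw": -1,"xyz": [95,-15,-50],"twist": 0}
    - {"jaw": -1,"xyz": [120,-60,-75],"twist": 0}
    - {"jaw": -1,"xyz": [145,-110,-75],"twist": 0}

```text
time: 13.2
ee_pos: [0.4997, -0.0548, 0.0981]
tcp_rot: [177.7, 0.1, -179.9]
wrist_force: [1.0, -0.2, -0.3]
opening: 0.0
grasp_force: 0.0
```

Request:
apply_moves:
  motion:
    - {"jaw": -1,"xyz": [15,-40,0],"twist": -0.16}
    - {"jaw": -1,"xyz": [30,-80,0],"twist": -0.32}
    - {"jaw": -1,"xyz": [43,-125,0],"twist": -0.48}
    - {"jaw": -1,"xyz": [51,-165,0],"twist": -0.64}
    - {"jaw": -1,"xyz": [51,-187,0],"twist": -0.8}

```text
time: 13.82
ee_pos: [0.4477, -0.2423, 0.0883]
tcp_rot: [178.3, 1.5, -134.0]
wrist_force: [0.3, -0.4, 0.1]
opening: -0.0002
grasp_force: 0.0
```

Request:
apply_moves:
  motion:
    - {"jaw": -1,"xyz": [0,0,0],"twist": -0.16}
    - {"jaw": -1,"xyz": [0,0,0],"twist": -0.335}
    - {"jaw": -1,"xyz": [0,0,20],"twist": -0.335}
    - {"jaw": -1,"xyz": [0,0,40],"twist": -0.335}
    - {"jaw": -1,"xyz": [0,0,55],"twist": -0.335}

```text
time: 14.45
ee_pos: [0.4481, -0.2383, 0.0325]
tcp_rot: [178.8, 2.0, -115.0]
wrist_force: [-0.9, 0.4, 0.1]
opening: -0.0
grasp_force: 0.0
```

```bash
python3 - <<'E'
from h import *
s=sensors.get_obs();print(s["time"],s["ee_pos"],s["tcp_rot"],s["q"])
nutat(.6,.724,-.03,.15)
c=nutat(.45,.52,-.22,-.15);print(toolrel(c))
print("nut1");nutat(.45,.54,.13,.24)
E
```

```text
14.45 [ 0.44813527 -0.23832252  0.03252284] [ 178.82366962    2.0066838  -115.02565957] [-29.01781687   2.01677524 -17.04073953  72.25637841   1.91945248
 -94.03477082]
n 77 lo [0.658 0.04  0.016] hi [0.694 0.082 0.022] rect [676.2  60.9] [41.5 34.5]
n 54 lo [ 0.472 -0.195  0.016] hi [ 0.494 -0.162  0.022] rect [ 484.8 -176.4] [15.4 36.4]
[-71.6  -7.6]
nut1
n 72 lo [0.473 0.159 0.016] hi [0.512 0.201 0.022] rect [491.9 180.4] [40.4 38.3]
```

Request:
apply_moves:
  motion:
    - {"jaw": -1,"xyz": [-12,-1.5,7],"twist": 0}
    - {"jaw": -1,"xyz": [-22,-1.5,7.5],"twist": 0}
    - {"jaw": -1,"xyz": [-30,-1.5,8],"twist": 0}
    - {"jaw": -1,"xyz": [-37,-1.5,8],"twist": 0}
    - {"jaw": -1,"xyz": [-45,-1.5,8.5],"twist": 0}

```text
time: 15.22
ee_pos: [0.4695, -0.198, 0.0266]
tcp_rot: [178.9, 2.0, -115.0]
wrist_force: [0.6, -1.3, 0.8]
opening: -0.0001
grasp_force: 0.6
```

Request:
apply_moves:
  motion:
    - {"jaw": -1,"xyz": [-9,0,0],"twist": 0}
    - {"jaw": -1,"xyz": [-18,0,0.5],"twist": 0}
    - {"jaw": -1,"xyz": [-27,0,1],"twist": 0}
    - {"jaw": -1,"xyz": [-36,0,1.5],"twist": 0}
    - {"jaw": -1,"xyz": [-45,0,2],"twist": 0}

```text
time: 15.85
ee_pos: [0.4885, -0.157, 0.026]
tcp_rot: [178.9, 2.0, -115.0]
wrist_force: [-1.3, -0.8, 0.1]
opening: -0.0002
grasp_force: 0.6
```

```bash
cat >> h.py <<'E'
def ahead():
    # nut points ahead of the finger; push axis = -tool x
    s=sensors.get_obs();X,_=cloud("side",.004,.022);t=np.array([toolrel(p,s) for p in X])
    k=(t[:,0]<-13)&(t[:,0]>-75)&(abs(t[:,1])<40);t=t[k];X=X[k]
    print(s["time"],s["ee_pos"],"n",len(t),"tool lo/hi",t.min(0),t.max(0),"world lo/hi",X.min(0).round(3),X.max(0).round(3))
E
python3 -c "
from h import *
ahead()"
```

```text
15.85 [ 0.48854888 -0.15699093  0.02599434] n 13 tool lo/hi [-46.3 -17.5] [-14.5   1.6] world lo/hi [ 0.504 -0.149  0.004] [ 0.514 -0.117  0.02 ]
```

Request:
apply_moves:
  motion:
    - {"jaw": -1,"xyz": [-9,0,0],"twist": 0}
    - {"jaw": -1,"xyz": [-18,0,0.5],"twist": 0}
    - {"jaw": -1,"xyz": [-27,0,1],"twist": 0}
    - {"jaw": -1,"xyz": [-36,0,1.5],"twist": 0}
    - {"jaw": -1,"xyz": [-45,0,1.5],"twist": 0}

```text
time: 16.52
ee_pos: [0.5075, -0.1161, 0.0259]
tcp_rot: [178.8, 2.0, -115.0]
wrist_force: [0.5, 0.6, 0.5]
opening: 0.0001
grasp_force: 0.2
```

Request:
apply_moves:
  motion:
    - {"jaw": -1,"xyz": [-9,0,0],"twist": 0}
    - {"jaw": -1,"xyz": [-18,0,0.5],"twist": 0}
    - {"jaw": -1,"xyz": [-27,0,1],"twist": 0}
    - {"jaw": -1,"xyz": [-36,0,1.5],"twist": 0}
    - {"jaw": -1,"xyz": [-45,0,1.5],"twist": 0}

```text
time: 17.15
ee_pos: [0.5265, -0.0753, 0.0261]
tcp_rot: [178.8, 2.0, -115.0]
wrist_force: [0.3, -0.6, -0.8]
opening: 0.0001
grasp_force: 0.2
```

```bash
python3 -c "
from h import *
ahead()"
```

```text
17.15 [ 0.52652684 -0.0753053   0.02606255] n 15 tool lo/hi [-47.  -20.4] [-13.4  -0.4] world lo/hi [ 0.542 -0.068  0.004] [ 0.557 -0.034  0.02 ]
```

Request:
apply_moves:
  motion:
    - {"jaw": -1,"xyz": [-9,0,0],"twist": 0}
    - {"jaw": -1,"xyz": [-18,0,0.5],"twist": 0}
    - {"jaw": -1,"xyz": [-27,0,1],"twist": 0}
    - {"jaw": -1,"xyz": [-36,0,1.5],"twist": 0}
    - {"jaw": -1,"xyz": [-45,0,1.5],"twist": 0}

```text
time: 17.82
ee_pos: [0.5455, -0.0345, 0.0261]
tcp_rot: [178.8, 2.0, -115.0]
wrist_force: [-0.2, -0.6, -0.5]
opening: -0.0003
grasp_force: 0.2
```

Request:
apply_moves:
  motion:
    - {"jaw": -1,"xyz": [-8,0,0],"twist": 0}
    - {"jaw": -1,"xyz": [-15,0,0.5],"twist": 0}
    - {"jaw": -1,"xyz": [-20,0,0.5],"twist": 0}
    - {"jaw": -1,"xyz": [-20,0,0.5],"twist": 0}
    - {"jaw": -1,"xyz": [20,0,-0.5],"twist": 0}

```text
time: 18.45
ee_pos: [0.5374, -0.0523, 0.026]
tcp_rot: [178.9, 2.0, -114.9]
wrist_force: [0.9, -0.3, 0.1]
opening: 0.0003
grasp_force: 0.0
```

```bash
python3 -c "
from h import *
s=sensors.get_obs();print(s['time'],s['ee_pos'])
nutat(.53,.62,-.03,.05)
nutat(.53,.62,-.04,.05,.004,.022)"
```

```text
18.45 [ 0.53740884 -0.05234531  0.02600664]
n 11 lo [ 0.56  -0.009  0.017] hi [0.581 0.021 0.02 ] rect [572.9   4.6] [35.9  6. ]
n 25 lo [ 0.555 -0.04   0.005] hi [0.602 0.023 0.021] rect [592.9  -2.3] [50.7 56.9]
```

Request:
apply_moves:
  motion:
    - {"jaw": -1,"xyz": [10,14,0],"twist": 0.16}
    - {"jaw": -1,"xyz": [20,28,0],"twist": 0.32}
    - {"jaw": -1,"xyz": [0,38,0],"twist": 0.48}
    - {"jaw": -1,"xyz": [-20,48,0],"twist": 0.64}
    - {"jaw": -1,"xyz": [-42,57,0],"twist": 0.8}

```text
time: 19.18
ee_pos: [0.503, 0.0095, 0.0288]
tcp_rot: [177.8, 0.6, -161.2]
wrist_force: [0.3, -0.8, -0.0]
opening: 0.0
grasp_force: 0.0
```

Request:
apply_moves:
  motion:
    - {"jaw": -1,"xyz": [0,0,0],"twist": 0.16}
    - {"jaw": -1,"xyz": [0,0,0],"twist": 0.32}
    - {"jaw": -1,"xyz": [0,0,0],"twist": 0.333}

```text
time: 19.55
ee_pos: [0.5031, 0.0091, 0.0287]
tcp_rot: [177.7, -0.2, -179.9]
wrist_force: [0.2, 0.9, -0.6]
opening: 0.0001
grasp_force: 0.0
```

```bash
python3 -c "
from h import *
s=sensors.get_obs();print(s['time'],s['ee_pos'],s['tcp_rot'])
print(toolrel(nutat(.53,.64,-.027,.05)))"
```

```text
19.55 [0.50305626 0.00906006 0.02867716] [ 177.68611368   -0.18324166 -179.89100217]
n 95 lo [ 0.548 -0.011  0.016] hi [0.583 0.03  0.022] rect [565.3   9.4] [37.7 38.2]
[-62.3   0.2]
```

Nut3 is at (0.565, 0.009), exactly ahead of the fingers. I push it straight in.

Request:
apply_moves:
  motion:
    - {"jaw": -1,"xyz": [-14,0,2.5],"twist": 0}
    - {"jaw": -1,"xyz": [-24,0,2.5],"twist": 0}
    - {"jaw": -1,"xyz": [-31,0,2.5],"twist": 0}
    - {"jaw": -1,"xyz": [-38,0,2.5],"twist": 0}
    - {"jaw": -1,"xyz": [-46,0,2.5],"twist": 0}

```text
time: 20.23
ee_pos: [0.5493, 0.009, 0.0258]
tcp_rot: [177.7, -0.2, -179.9]
wrist_force: [-0.8, -0.4, -0.3]
opening: 0.0
grasp_force: 0.3
```

Request:
apply_moves:
  motion:
    - {"jaw": -1,"xyz": [-9,0,0],"twist": 0}
    - {"jaw": -1,"xyz": [-18,0,0],"twist": 0}
    - {"jaw": -1,"xyz": [-27,0,0],"twist": 0}
    - {"jaw": -1,"xyz": [-36,0,0],"twist": 0}
    - {"jaw": -1,"xyz": [-45,0,0],"twist": 0}

```text
time: 20.85
ee_pos: [0.5946, 0.0091, 0.0258]
tcp_rot: [177.7, -0.2, -179.9]
wrist_force: [-1.0, -0.4, 0.7]
opening: -0.0002
grasp_force: 0.6
```

Request:
apply_moves:
  motion:
    - {"jaw": -1,"xyz": [-9,0,0],"twist": 0}
    - {"jaw": -1,"xyz": [-18,0,0],"twist": 0}
    - {"jaw": -1,"xyz": [-27,0,0],"twist": 0}
    - {"jaw": -1,"xyz": [-34,0,0],"twist": 0}
    - {"jaw": -1,"xyz": [-40,0,0],"twist": 0}

```text
time: 21.48
ee_pos: [0.6344, 0.0092, 0.0256]
tcp_rot: [177.7, -0.2, -179.9]
wrist_force: [-2.3, 0.1, 1.5]
opening: 0.0002
grasp_force: 0.6
```

Request:
apply_moves:
  motion:
    - {"jaw": -1,"xyz": [15,0,0],"twist": 0}
    - {"jaw": -1,"xyz": [50,0,-15],"twist": 0}
    - {"jaw": -1,"xyz": [95,0,-50],"twist": 0}
    - {"jaw": -1,"xyz": [130,10,-90],"twist": 0}
    - {"jaw": -1,"xyz": [150,30,-110],"twist": 0}

```text
time: 22.1
ee_pos: [0.4838, 0.0343, 0.1398]
tcp_rot: [177.7, -0.0, -180.0]
wrist_force: [1.6, -0.0, 0.2]
opening: 0.0006
grasp_force: 0.0
```

```bash
python3 -c "
from h import *
s=sensors.get_obs();print(s['time'],s['ee_pos'],s['tcp_rot'])
nutat(.58,.724,-.027,.036);nutat(.58,.724,.038,.12);nutat(.45,.54,.13,.24)"
```

```text
22.1 [0.48383201 0.03433512 0.1398474 ] [ 1.77692581e+02 -1.07722414e-02 -1.79983632e+02]
n 77 lo [ 0.647 -0.01   0.016] hi [0.683 0.029 0.022] rect [664.7   9.1] [38.2 36.2]
n 79 lo [0.659 0.039 0.016] hi [0.694 0.079 0.021] rect [676.   59.1] [40.2 34.5]
n 46 lo [0.484 0.161 0.016] hi [0.51  0.199 0.021] rect [496.9 180.3] [25.5 38.7]
```

Nuts 2 and 3 are well inside. I now push nut1 diagonally at -44° to about (0.56, 0.115), then straight in.

Request:
apply_moves:
  motion:
    - {"jaw": -1,"xyz": [9,45,0],"twist": 0.15}
    - {"jaw": -1,"xyz": [18,90,0],"twist": 0.3}
    - {"jaw": -1,"xyz": [27,135,0],"twist": 0.46}
    - {"jaw": -1,"xyz": [36,175,0],"twist": 0.62}
    - {"jaw": -1,"xyz": [36,190,0],"twist": 0.768}

```text
time: 22.88
ee_pos: [0.448, 0.226, 0.1438]
tcp_rot: [178.6, -1.8, 135.9]
wrist_force: [0.3, 0.3, 0.3]
opening: -0.0004
grasp_force: 0.0
```

Request:
apply_moves:
  motion:
    - {"jaw": -1,"xyz": [0,0,30],"twist": 0}
    - {"jaw": -1,"xyz": [0,0,70],"twist": 0}
    - {"jaw": -1,"xyz": [0,0,95],"twist": 0}
    - {"jaw": -1,"xyz": [0,0,115],"twist": 0}
    - {"jaw": -1,"xyz": [0,0,120],"twist": 0}

```text
time: 23.5
ee_pos: [0.4471, 0.2284, 0.0227]
tcp_rot: [178.7, -1.8, 136.1]
wrist_force: [-1.0, -0.3, 0.3]
opening: -0.0001
grasp_force: 0.0
```

```bash
python3 -c "
from h import *
s=sensors.get_obs();print(s['time'],s['ee_pos'],s['tcp_rot'])
c=nutat(.45,.54,.13,.212);print(toolrel(c),toolrel([.492,.182]))"
```

```text
23.5 [0.44707548 0.22842523 0.02273268] [178.6714272   -1.80157004 136.08112475]
n 72 lo [0.473 0.159 0.016] hi [0.51  0.198 0.022] rect [491.2 179. ] [36.5 39.1]
[-66.1  -5.3] [-64.5  -2.5]
```

Request:
apply_moves:
  motion:
    - {"jaw": -1,"xyz": [-14,-4,-3.5],"twist": 0}
    - {"jaw": -1,"xyz": [-26,-4,-4],"twist": 0}
    - {"jaw": -1,"xyz": [-34,-4,-4],"twist": 0}
    - {"jaw": -1,"xyz": [-41,-4,-4.5],"twist": 0}
    - {"jaw": -1,"xyz": [-48,-4,-4.5],"twist": 0}

```text
time: 24.18
ee_pos: [0.4799, 0.1926, 0.0283]
tcp_rot: [178.5, -1.7, 136.1]
wrist_force: [-1.8, 0.4, 1.3]
opening: 0.0002
grasp_force: 0.8
```

Request:
apply_moves:
  motion:
    - {"jaw": -1,"xyz": [-9,0,0],"twist": 0}
    - {"jaw": -1,"xyz": [-18,0,-0.5],"twist": 0}
    - {"jaw": -1,"xyz": [-27,0,-1],"twist": 0}
    - {"jaw": -1,"xyz": [-36,0,-1],"twist": 0}
    - {"jaw": -1,"xyz": [-44,0,-1.5],"twist": 0}

```text
time: 24.8
ee_pos: [0.5115, 0.1617, 0.0281]
tcp_rot: [178.5, -1.7, 136.1]
wrist_force: [-0.8, 0.4, -0.2]
opening: -0.0003
grasp_force: 0.3
```

```bash
python3 -c "
from h import *
ahead()"
```

```text
24.8 [0.51154049 0.16171377 0.0281369 ] n 137 tool lo/hi [-73.4 -22.5] [-13.2  31.3] world lo/hi [0.512 0.111 0.004] [0.564 0.16  0.022]
```

```bash
python3 -c "
from h import *
c=nutat(.51,.59,.10,.17);print(toolrel(c))"
```

```text
n 78 lo [0.51  0.119 0.016] hi [0.551 0.165 0.022] rect [530.4 140. ] [39.4 42.6]
[-28.4  -2.7]
```

Request:
apply_moves:
  motion:
    - {"jaw": -1,"xyz": [-9,0,0],"twist": 0}
    - {"jaw": -1,"xyz": [-18,0,-0.5],"twist": 0}
    - {"jaw": -1,"xyz": [-25,0,-0.5],"twist": 0}
    - {"jaw": -1,"xyz": [-30,0,-1],"twist": 0}
    - {"jaw": -1,"xyz": [-34,0,-1],"twist": 0}

```text
time: 25.52
ee_pos: [0.5358, 0.1383, 0.0282]
tcp_rot: [178.5, -1.7, 136.1]
wrist_force: [-1.4, 1.0, 1.1]
opening: -0.0001
grasp_force: 0.6
```

Request:
apply_moves:
  motion:
    - {"jaw": -1,"xyz": [10,0,0],"twist": 0}
    - {"jaw": -1,"xyz": [30,0,0],"twist": 0}
    - {"jaw": -1,"xyz": [40,-10,0],"twist": 0}
    - {"jaw": -1,"xyz": [40,-10,0],"twist": 0}

```text
time: 26.02
ee_pos: [0.4986, 0.1595, 0.0293]
tcp_rot: [178.5, -1.7, 136.2]
wrist_force: [1.0, -0.8, -0.8]
opening: -0.0001
grasp_force: 0.0
```

```bash
python3 -c "
from h import *
s=sensors.get_obs();print(s['time'],s['ee_pos'],s['tcp_rot'])
c=nutat(.53,.62,.07,.15);print(toolrel(c))"
```

```text
26.025 [0.49861571 0.15952127 0.02934418] [178.47916742  -1.73478246 136.17519988]
n 76 lo [0.538 0.097 0.016] hi [0.576 0.132 0.022] rect [556.5 114.5] [36.6 36.1]
[-72.3   7.2]
```

Request:
apply_moves:
  motion:
    - {"jaw": -1,"xyz": [-7,-9,0],"twist": -0.155}
    - {"jaw": -1,"xyz": [-14,-18,0],"twist": -0.31}
    - {"jaw": -1,"xyz": [-21,-27,0],"twist": -0.465}
    - {"jaw": -1,"xyz": [-28,-35,0],"twist": -0.62}
    - {"jaw": -1,"xyz": [-28,-35,0],"twist": -0.768}

```text
time: 26.7
ee_pos: [0.4961, 0.1137, 0.0275]
tcp_rot: [177.7, -0.2, -179.7]
wrist_force: [-0.5, 0.1, 1.1]
opening: 0.0001
grasp_force: 0.0
```

```bash
python3 -c "
from h import *
s=sensors.get_obs();print(s['time'],s['ee_pos'],s['tcp_rot'])
c=nutat(.53,.62,.07,.15);print(toolrel(c))"
```

```text
26.7 [0.49607572 0.11374826 0.02746403] [ 1.77701755e+02 -1.60509769e-01 -1.79697111e+02]
n 73 lo [0.538 0.094 0.016] hi [0.576 0.133 0.021] rect [556.9 112.8] [36.5 37.8]
[-60.8  -2. ]
```

Travel needed is 61 − 31 + 105 ≈ 135 mm.

Request:
apply_moves:
  motion:
    - {"jaw": -1,"xyz": [-13,-1,1.5],"twist": 0}
    - {"jaw": -1,"xyz": [-23,-1,1.5],"twist": 0}
    - {"jaw": -1,"xyz": [-30,-1,1.5],"twist": 0}
    - {"jaw": -1,"xyz": [-37,-1,1.5],"twist": 0}
    - {"jaw": -1,"xyz": [-45,-1,1.5],"twist": 0}

```text
time: 27.38
ee_pos: [0.5411, 0.1137, 0.0256]
tcp_rot: [177.7, -0.2, -179.9]
wrist_force: [-1.8, -0.2, 0.5]
opening: -0.0
grasp_force: 0.5
```

Request:
apply_moves:
  motion:
    - {"jaw": -1,"xyz": [-9,0,0],"twist": 0}
    - {"jaw": -1,"xyz": [-18,0,0],"twist": 0}
    - {"jaw": -1,"xyz": [-27,0,0],"twist": 0}
    - {"jaw": -1,"xyz": [-36,0,0],"twist": 0}
    - {"jaw": -1,"xyz": [-45,0,0],"twist": 0}

```text
time: 28.0
ee_pos: [0.5864, 0.1137, 0.0255]
tcp_rot: [177.7, -0.2, -179.9]
wrist_force: [-1.4, 0.8, 1.1]
opening: 0.0001
grasp_force: 0.8
```

Request:
apply_moves:
  motion:
    - {"jaw": -1,"xyz": [-9,0,0],"twist": 0}
    - {"jaw": -1,"xyz": [-18,0,0],"twist": 0}
    - {"jaw": -1,"xyz": [-27,0,0],"twist": 0}
    - {"jaw": -1,"xyz": [-36,0,0],"twist": 0}
    - {"jaw": -1,"xyz": [-44,0,0],"twist": 0}

```text
time: 28.62
ee_pos: [0.6304, 0.1138, 0.0254]
tcp_rot: [177.7, -0.2, -179.9]
wrist_force: [-1.6, -0.2, 0.9]
opening: -0.0001
grasp_force: 0.8
```

Request:
apply_moves:
  motion:
    - {"jaw": -1,"xyz": [15,0,0],"twist": 0}
    - {"jaw": -1,"xyz": [50,0,-20],"twist": 0}
    - {"jaw": -1,"xyz": [90,0,-65],"twist": 0}
    - {"jaw": -1,"xyz": [130,0,-110],"twist": 0}
    - {"jaw": -1,"xyz": [180,0,-140],"twist": 0}

```text
time: 29.25
ee_pos: [0.45, 0.1079, 0.1681]
tcp_rot: [177.7, -0.0, -179.9]
wrist_force: [-0.6, 0.0, 0.4]
opening: 0.0002
grasp_force: 0.0
```

```bash
python3 -c "
from h import *
s=sensors.get_obs();print(s['time'],s['ee_pos'])
nutat(.58,.724,-.027,.036);nutat(.58,.724,.038,.086);nutat(.58,.724,.087,.155)
a,_=camera('top');b,_=camera('side')
c=np.hstack([cv2.resize(a[150:290,200:390],(400,300)),cv2.resize(b[120:320,150:350],(400,300))]);cv2.imwrite('pics/f.png',c[:,:,::-1])"
```

```text
29.25 [0.45003858 0.10793413 0.16813421]
n 90 lo [ 0.647 -0.013  0.016] hi [0.683 0.03  0.022] rect [664.9   7.5] [37.9 38.1]
n 78 lo [0.659 0.041 0.016] hi [0.694 0.081 0.021] rect [676.1  61.1] [39.7 34.7]
n 76 lo [0.643 0.089 0.016] hi [0.679 0.128 0.022] rect [661.2 108.3] [39.3 35.4]
```

View pics/f.png

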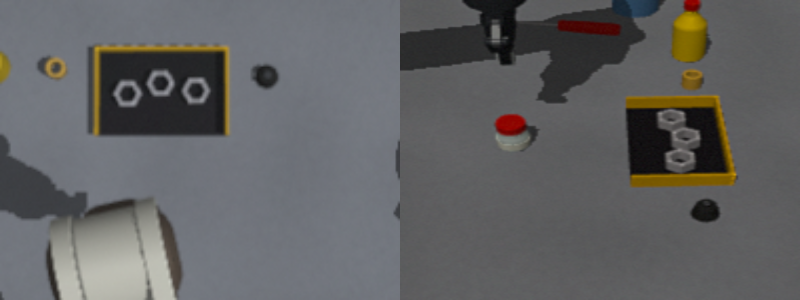

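All three nuts lie inside the catcher, at crop pixels (127,93), (160,82) and (196,90) in the left panel. The jar, foot and bushing still stand, and the robot touches nothing.

```bash
python3 -c "
from workcell import bot
print(bot.job_done())"
```

```text
the job is handed in; nothing more can be done
None
```

All three nuts lie wholly inside the yellow catcher and I have handed the job in at about 29 s; the jar, bushing and foot still stand in the final pictures, and no move came near the other items.

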